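Feel for the full tin and tip it out

TASK

One of the three lidded tins in the tipping rack is nearly full of cast-metal model parts; the other two have only a couple in the bottom. Tip the tins a little by their bars to feel which is the full one, then tip that one right over until all its parts have dropped into the weighing tray in front of the rack, and let it come back upright. The parts in the other two tins must stay where they are, and leave the model, the paint jar and the brush on the table alone.

Things in the scene. Friction and masses are not known exactly. Their poses are not given: they have to be found in the camera images.
- rack: Plywood rack fixed to the table, 374 mm wide (y), 170 mm tall at its side panels. Origin on the table straight below a hinge rod that runs along rack y at 145 mm height. Rack +x points from the rod over the tray, away from the robot. Three equal bare-steel lidded tins stand in it side by side at rack y = +110 (left), 0 (middle), -110 mm (right), hinged on the rod by their lower front edges.
- tin_left (a joint): Tilt of the left tin, rad: 0 upright, grows as its top goes over towards the tray (rack +x), stop at 2.18. Springs back upright when let go: return torque 0.09 Nm/rad x (tilt + 0.4), damper 0.06 Nm s/rad. Held at 0.2 rad by a level push on its bar, the full tin pushes back with about 2.5 N, the others about 1.5 N. Past about 0.8 rad the full tin's own weight carries it over.
- tin_middle (a joint): Tilt of the middle tin, as for the left one. To empty, the full tin must be held at 2.0 rad or more for about two seconds, or the spring brings it back with parts inside. Each tin's thin lid is hinged at its back top edge and kept shut by a light spring; it swings open by itself when the tin is tipped past about 100 degrees.
- tin_right (a joint): Tilt of the right tin, as for the left one. Each tin is 72 mm deep (rack x -75 to -3 mm), 80 mm wide, 95 mm tall, its bottom at 145 mm height, about 0.2 kg empty. Inside, unseen: six castings in one tin, two in each of the others; a casting is a 44 x 22 x 20 mm metal block of 0.12 kg.
- bar_left (a point): Centre of the left tin's push bar: dark, round, 12 mm thick, 80 mm free length along rack y, on two flat posts above the tin's back edge. Upright it lies 72 mm behind the rod (rack -x) and 128 mm above it, so 273 mm above the table and 29 mm over the lid; it circles the rod at 147 mm radius as the tin tips.
- bar_middle (a point): The same for the middle tin.
- bar_right (a point): The same for the right tin.
- hull: Grey half-built model vehicle, 170 x 82 x 58 mm, loose on the table to the left of the rack; origin under its centre. Leave it alone.
- jar: Closed paint jar, 54 mm across, 62 mm tall, loose on the table to the right of the rack; origin under its centre. Leave it alone.
- brush: Paint brush, 170 mm long, lying on the table to the right of the tray. Leave it alone.
- tray (a joint): How far the white tray has sunk on the sprung weighing base under it, m: 0 when empty, as at the start; grows downwards by 1.47 mm for each casting in the tray (800 N/m), 8.8 mm for six; stop at 15 mm.
- tray_floor (a point): Centre of the tray's inner floor, 27 mm above the table when empty, 125 mm in front of the rod (rack +x). The tray is open, white plastic, 220 mm (along rack x) x 360 mm (y), 45 mm tall, 5 mm walls and floor, rim 67 mm above the table. The scale's base is fixed to the table.

How it is judged:
By the outcome, as a careful person would: the job done as asked, in the order asked, and still so for the second after the job is handed in, with the robot touching nothing.
It also fails if it takes over 72 s, if anything falls off the work surface, if the arm or the gripper's body presses on something with over 40 N, if the wrist force passes 120 N, or if a joint passes its speed limit or range.

ROBOT

A 7-joint arm with a two-finger parallel gripper is mounted at the origin on the work surface. World frame = base frame: x ahead of the robot, y to its left, z up, the work surface at z = 0. Lengths are in m, angles in rad, forces in N, time in s.
With the tool pointing down it reaches from about 0.4 to 0.9 m from the base axis. Payload 5.5 kg.
Tool frame: the origin (TCP) lies at the very end of the fingers, on their centre line; the grasp point (between the pads) lies 19 mm behind it (ctrl.grasp_offset is the z of the grasp point in the tool frame, in m); z points along the fingers, y is the line along which they close (so a half turn about z gives the same grasp; the last joint's range is limited). The gripper opens to 85 mm and grips with 20 to 120 N. Pads are 22 mm wide; open, the fingers measure 114 mm over their backs; the gripper's body (76 mm by 85 mm) begins 54 mm behind the grasp point. The pads swing forward as they close: fully open they stand 13 mm farther back than shut.
Start: joints at [1.426, 0.501, -0.427, 1.55, 0.221, 1.138, -0.21], TCP at [0.258, -0.597, 0.231] pointing down, gripper open.
Joint ranges: [-2.88, 2.88], [-0.31, 2.03], [-1.54, 1.56], [0.2, 2.42], [-1.41, 4.55], [0.19, 2.02], [-2.57, 2.57]. Speed limits (rad/s): [2.57, 2.57, 3.14, 3.14, 3.14, 3.14, 3.14].

INTERFACE

Orientations are given as a unit quaternion [x, y, z, w].
In Python, from plant import ctrl, camrig gives the robot as it stands (ctrl), with the cameras (camrig).
- The arm moves only by the shell command python3 inch.py 'ROWS' [FORCE]. ROWS is a JSON list of rows, 1 to 8 of them, each of 5 numbers: the finger opening in m, then dx, dy, dz in m, then a turn about the tool's z in rad; each row is the pose to reach, as a shift and turn from the pose commanded when the command began, along the tool's axes at that moment; what a row does not reach only later rows make up. A row lasts 1/8 s, in which the tool goes at most 0.0625 m and 0.188 rad, less where a joint would pass 70% of its speed; a pose out of reach is approached as far as the arm can. The fingers move at their own pace and stop on an object; FORCE is the grip in N (left out, the last holds). Time passes only in rows, so rows that do not move let the fingers close. It prints the time, the measured TCP pose, the force, the opening and the grip force at its end.
- ctrl.state(): the state, without advancing time (a new reading comes with each control period).
- camrig.grab_frame(name): name is "side" or "top" or "wrist"; returns a dict with "image" (384x512x3 uint8, red, green, blue), "intrinsics" (3x3 intrinsics, pixels), "rvec" (rotation vector, rad) and "tvec" (3), from world to camera coordinates, as OpenCV has them; the wrist camera has in their place "T_tool_cam" (4x4, takes a point from camera to tool coordinates, whose origin is the TCP and whose axes are the flange's). Camera axes: x right, y down, z forward; pixel columns grow to the right and rows downward; lengths in m; the calibration is good to about 2 mm. A picture is of the moment at which its call begins: read the wrist's pose just before it. There is no depth.
- ctrl.hand_in(): hands the job in; it is judged then, once.
The state is a dict: "time_s": time; "joints": joint angles; "joint_velocities": joint speeds; "tau": joint torques, N m; "eef_pos": TCP position; "eef_rot": TCP orientation; "wrist_force": force on the tool from outside, world axes, zero at the start; "moment": the same for the moment, N m; "finger_gap": finger opening in m; "gripper_force": force on a finger pad.
Only numpy, scipy, OpenCV 4.12 (cv2) and the standard library are available. Lean on these libraries where they do the work, as an engineer would, in place of code of your own. Each camera call takes 0.05 s, during which the arm holds its last target. There are 200 camera calls.

## Working session

There is one attempt and no reset: what is moved stays moved. The work goes in short steps, Python scripts to look and compute and a shell command to move; the robot and the scene stay as the last step left them, time stands still between calls to the robot, and variables do not carry over. Pictures are saved under pics/ and viewed, at most 10 in all, crops included, and the job is handed in when it is done.

```bash
ls; mkdir -p pics; python3 - <<'E'
from plant import ctrl, camrig
import cv2
s=ctrl.state(); print(s['time_s'],s['eef_pos'],s['eef_rot'],s['wrist_force'])
for n in('side','top'):
    f=camrig.grab_frame(n); cv2.imwrite(f'pics/{n}0.png',f['image'][:,:,::-1]); print(n,f['intrinsics'],f['rvec'],f['tvec'])
E
```

```text
inch.py
pics
plant.py
0.0 [ 0.25747314 -0.59606437  0.23024961] [ 9.79269840e-01  2.02557625e-01 -1.69695451e-04 -9.80263695e-04] [ 0.11227702 -0.54294011  0.72414792]
side [[360.08022781   0.         255.69262137]
 [  0.         360.08022781 195.66761315]
 [  0.           0.           1.        ]] [ 2.4593295  -0.30528559  0.13113361] [-0.56111821  0.22323839  0.89306218]
top [[477.84276871   0.         254.52763274]
 [  0.         477.84276871 192.33160658]
 [  0.           0.           1.        ]] [ 2.1469856  -2.19916906  0.12380897] [-1.07296743e-03  5.75137032e-01  1.59184884e+00]
```

View pics/side0.png

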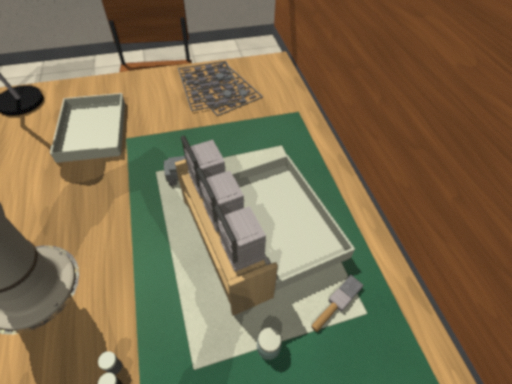

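View pics/top0.png

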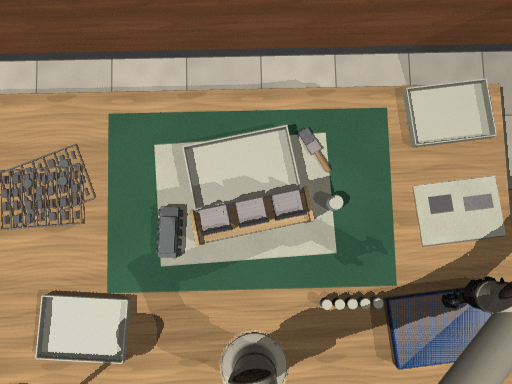

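Top view: the tins' lids are at about (215,218), (251,210) and (287,203). The tray is above them, the hull at (171,231), the jar at (336,202) and the brush at (314,150). I'll zoom in on the top view.

```bash
cat > h.py <<'E'
import numpy as np,cv2
from plant import ctrl, camrig
def ray(f,uv,z):
    R=cv2.Rodrigues(np.array(f['rvec']))[0];t=np.array(f['tvec']).ravel()
    d=R.T@np.linalg.inv(f['intrinsics'])@np.array([*uv,1.]);c=-R.T@t
    return c+d*(z-c[2])/d[2]
def proj(f,P):
    return cv2.projectPoints(np.array(P,float).reshape(-1,1,3),np.array(f['rvec'],float),np.array(f['tvec'],float),f['intrinsics'],None)[0].reshape(-1,2)
E
python3 - <<'E'
import cv2
a=cv2.imread('pics/top0.png')[118:262,150:350]; cv2.imwrite('pics/topc.png',cv2.resize(a,None,fx=4,fy=4,interpolation=cv2.INTER_CUBIC))
E
```

```text
(no output)
```

View pics/topc.png

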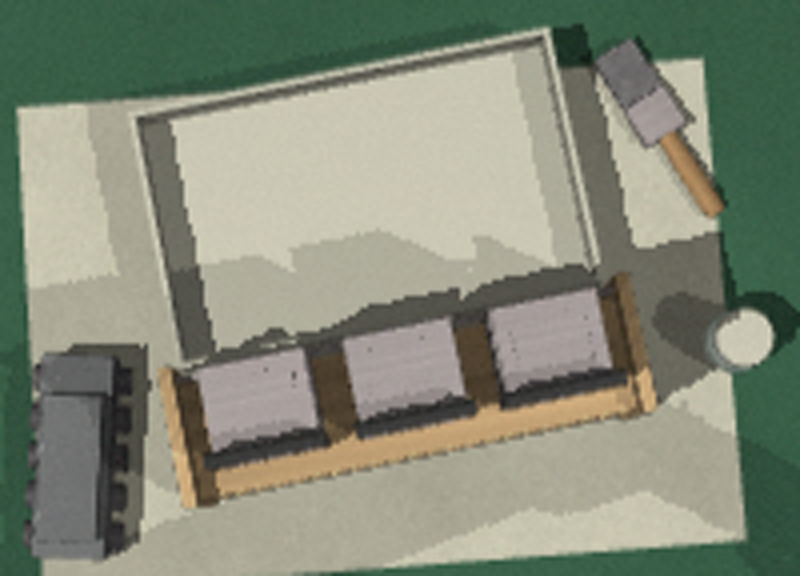

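```bash
python3 - <<'E'
from h import *
f=camrig.grab_frame('top')
P=lambda u,v,z: ray(f,(u/4+149.6,v/4+117.6),z)
B=[(P(207,463,.273)+P(328,440,.273))/2,(P(358,430,.273)+P(474,406,.273))/2,(P(500,401,.273)+P(628,377,.273))/2]
t=[P(135,118,.067),P(548,30,.067)]
v=B[0]-B[2]; print(np.round(B,4),np.linalg.norm(v),np.degrees(np.arctan2(-v[0],v[1])))
v=t[0]-t[1]; print(np.round(t,4),np.linalg.norm(v),np.degrees(np.arctan2(-v[0],v[1])))
yaw=np.arctan2(-v[0],v[1]); ex=np.array([np.cos(yaw),np.sin(yaw),0]); ey=np.array([-ex[1],ex[0],0])
m=(t[0]+t[1])/2; print('rack from tray',m-ex*.235,'from bars',sum(B)/3+ex*.072)
print('hull/jar',P(75,455,.05),P(742,338,.062))
# bar check in side view
g=camrig.grab_frame('side'); O=sum(B)/3; 
print(proj(g,[O+s*.11*ey for s in(1,0,-1)]), proj(f,[O+s*.11*ey for s in(1,0,-1)]))
a=g['image'][120:310,130:290,::-1]; cv2.imwrite('pics/sidec.png',cv2.resize(a,None,fx=3,fy=3,interpolation=cv2.INTER_CUBIC))
w=camrig.grab_frame('wrist');print(w['T_tool_cam'])
s=ctrl.state();from scipy.spatial.transform import Rotation as R;print(R.from_quat(s['eef_rot']).as_matrix().round(3))
E
```

```text
[[ 0.4428  0.0993  0.273 ]
 [ 0.4641 -0.0073  0.273 ]
 [ 0.4824 -0.114   0.273 ]] 0.2168913228469827 10.50666080767831
[[ 0.7287  0.2198  0.067 ]
 [ 0.796  -0.128   0.067 ]] 0.3542006259674677 10.961074585589774
rack from tray [0.53165905 0.00121677 0.067     ] from bars [0.53379289 0.00635252 0.273     ]
hull/jar [0.44947913 0.2743682  0.05      ] [ 0.53267046 -0.28146693  0.062     ]
[[187.82139652 149.29825258]
 [204.96954261 183.10799254]
 [225.13222189 222.86126618]] [[216.00900136 230.70238893]
 [253.63180915 222.45972905]
 [291.06715819 214.2581389 ]]
[[ 6.76954982e-04 -9.59979367e-01 -2.80069912e-01  7.24631242e-02]
 [ 9.99999733e-01  5.72752187e-04  4.53902807e-04  5.24348827e-04]
 [-2.75326675e-04 -2.80070145e-01  9.59979499e-01 -1.41611220e-01]
 [ 0.00000000e+00  0.00000000e+00  0.00000000e+00  1.00000000e+00]]
[[ 0.918  0.397 -0.   ]
 [ 0.397 -0.918  0.001]
 [ 0.    -0.001 -1.   ]]
```

View pics/sidec.png

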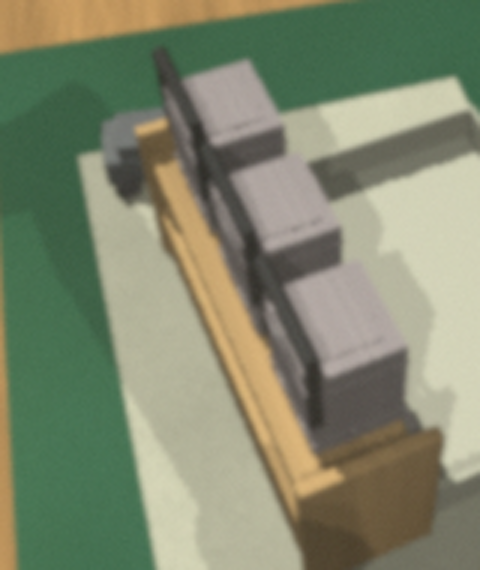

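The side crop shows the three bars, the left centre near (180,92), which agrees with the top-view estimate within about 2 px. The rack yaw is about 10.8° and its origin about (0.532, 0.004). I'll line the tool's x axis up with rack x and close the fingers.

```bash
cat >> h.py <<'E'
from scipy.spatial.transform import Rotation as Ro
YAW=np.radians(10.8); O=np.array([.5325,.004,0])
M=np.array([[np.cos(YAW),np.sin(YAW),0],[-np.sin(YAW),np.cos(YAW),0],[0,0,1]])
def rep():
    s=ctrl.state(); R=Ro.from_quat(s['eef_rot']).as_matrix()
    print(round(s['time_s'],2),'rackTCP mm',(M@(np.array(s['eef_pos'])-O)*1e3).round(1),'toolx yaw err',round(float(np.arctan2(R[1,0],R[0,0])-YAW),4),'rack F',(M@s['wrist_force']).round(2))
E
python3 inch.py '[[0,0,0,-0.05,0.12],[0,0,0,-0.07,0.22],[0,0,0,-0.07,0.22],[0,0,0,-0.07,0.22]]' 30; python3 -c "from h import *;rep()"
```

```text
time_s: 0.75
eef_pos: [0.2575, -0.596, 0.2999]
eef_rot: [0.995, 0.095, -0.0, -0.001]
wrist_force: [0.5, 0.0, -1.2]
finger_gap: 0.0121
gripper_force: 0.0
0.75 rackTCP mm [-382.6 -537.9  299.9] toolx yaw err 0.0014 rack F [ 0.52 -0.07 -1.17]
```

```bash
python3 inch.py '[[0,0.03,-0.05,0,0],[0,0.06,-0.1,0,0],[0,0.09,-0.155,0,0],[0,0.12,-0.21,0,0],[0,0.155,-0.265,0,0],[0,0.19,-0.32,0,0],[0,0.22,-0.375,0,0],[0,0.25,-0.428,0,0]]'; python3 inch.py '[[0,0.008,0,0.02,0],[0,0.008,0,0.04,0],[0,0.008,0,0.04,0],[0,0.008,0,0.04,0]]'; python3 - <<'E'
from h import *
rep()
f=camrig.grab_frame('side'); cv2.imwrite('pics/s1.png',cv2.resize(f['image'][90:290,90:310,::-1],None,fx=3,fy=3))
E
```

```text
time_s: 1.75
eef_pos: [0.4215, -0.1315, 0.3001]
eef_rot: [0.996, 0.094, -0.001, -0.0]
wrist_force: [1.2, -0.6, -0.0]
finger_gap: -0.0003
gripper_force: 0.0
time_s: 2.25
eef_pos: [0.4298, -0.1321, 0.2612]
eef_rot: [0.996, 0.094, -0.0, -0.0]
wrist_force: [-0.5, 0.2, 0.7]
finger_gap: 0.0001
gripper_force: 0.0
2.25 rackTCP mm [-126.4 -114.5  261.2] toolx yaw err -0.0005 rack F [-0.44  0.31  0.71]
```

View pics/s1.png

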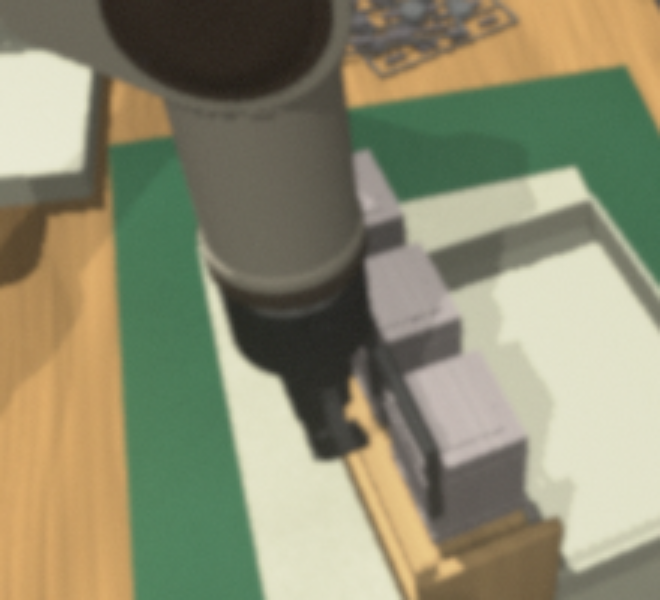

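The fingertips, at about (340,435) in the crop, are just behind the right bar. Next is a baseline force reading, then the gentle tip.

```bash
cat >> h.py <<'E'
def feel(n=10):
    F=[]
    for _ in range(n):
        camrig.grab_frame('wrist'); F.append(M@ctrl.state()['wrist_force'])
    print('meanF rack',np.mean(F,0).round(2),'sd',np.std(F,0).round(2)); rep()
E
python3 -c "from h import *;feel()"
python3 inch.py '[[0,0.03,0,-0.006,0],[0,0.045,0,-0.009,0],[0,0.055,0,-0.012,0],[0,0.064,0,-0.014,0],[0,0.064,0,-0.014,0],[0,0.064,0,-0.014,0]]'; python3 -c "from h import *;feel(12)"
```

```text
meanF rack [-0.15  0.01  0.11] sd [0.33 0.68 0.47]
2.8 rackTCP mm [-126.2 -114.4  261.4] toolx yaw err -0.0006 rack F [-0.07  0.63 -0.34]
time_s: 3.55
eef_pos: [0.4924, -0.1202, 0.2749]
eef_rot: [0.996, 0.094, -0.0, -0.0]
wrist_force: [-2.4, -0.9, -0.3]
finger_gap: 0.0002
gripper_force: 1.2
meanF rack [-2.4  -0.05 -1.31] sd [0.56 0.49 0.5 ]
4.15 rackTCP mm [ -62.2 -114.4  275.3] toolx yaw err -0.0006 rack F [-2.07 -0.51 -1.38]
```

```bash
python3 inch.py '[[0,-0.03,0,0.005,0],[0,-0.064,0,0.014,0],[0,-0.064,-0.05,0.014,0],[0,-0.064,-0.112,0.014,0],[0,-0.064,-0.112,0.014,0]]'; python3 -c "from h import *;feel(6)"
python3 inch.py '[[0,0.03,0,-0.006,0],[0,0.045,0,-0.009,0],[0,0.055,0,-0.012,0],[0,0.064,0,-0.014,0],[0,0.064,0,-0.014,0],[0,0.064,0,-0.014,0]]'; python3 -c "from h import *;feel(12)"
```

```text
time_s: 4.78
eef_pos: [0.4095, -0.0176, 0.2622]
eef_rot: [0.995, 0.098, 0.001, 0.001]
wrist_force: [-0.1, -1.2, 0.1]
finger_gap: -0.0003
gripper_force: 0.0
meanF rack [-0.06 -0.24 -0.09] sd [0.47 0.45 0.72]
5.08 rackTCP mm [-125.8   -3.5  261.4] toolx yaw err -0.0026 rack F [-0.18  0.35 -0.  ]
time_s: 5.82
eef_pos: [0.4714, -0.0101, 0.275]
eef_rot: [0.996, 0.094, -0.0, 0.0]
wrist_force: [-0.7, -0.4, -0.5]
finger_gap: -0.0
gripper_force: 0.6
meanF rack [-1.4   0.51 -0.52] sd [0.36 0.46 0.48]
6.42 rackTCP mm [-62.1  -2.4 275.4] toolx yaw err -0.0007 rack F [-0.63  0.09 -0.23]
```

```bash
python3 inch.py '[[0,-0.03,0,0.005,0],[0,-0.064,0,0.014,0],[0,-0.064,-0.05,0.014,0],[0,-0.064,-0.112,0.014,0],[0,-0.064,-0.112,0.014,0]]'; python3 -c "from h import *;feel(6)"
python3 inch.py '[[0,0.03,0,-0.006,0],[0,0.045,0,-0.009,0],[0,0.055,0,-0.012,0],[0,0.064,0,-0.014,0],[0,0.064,0,-0.014,0],[0,0.064,0,-0.014,0]]'; python3 -c "from h import *;feel(12)"
```

```text
time_s: 7.05
eef_pos: [0.3881, 0.0924, 0.2622]
eef_rot: [0.995, 0.098, 0.001, 0.0]
wrist_force: [0.2, 0.1, 0.1]
finger_gap: -0.0
gripper_force: 0.0
meanF rack [-0.05 -0.48  0.23] sd [0.52 0.46 0.19]
7.35 rackTCP mm [-125.8  108.4  261.3] toolx yaw err -0.0029 rack F [-0.43 -0.7   0.38]
time_s: 8.1
eef_pos: [0.4505, 0.0998, 0.2751]
eef_rot: [0.996, 0.094, -0.0, 0.0]
wrist_force: [-1.2, 0.1, -1.5]
finger_gap: 0.0
gripper_force: 0.6
meanF rack [-1.51  0.13 -0.57] sd [0.41 0.49 0.48]
8.7 rackTCP mm [-62.  109.5 275.4] toolx yaw err -0.0007 rack F [-1.85 -1.04  0.17]
```

The right tin pushes back with about 2.3 N, against about 1.4 N for the other two, so it's the full one. I'll go back to it.

```bash
python3 inch.py '[[0,-0.03,0,0.005,0],[0,-0.064,0,0.012,0],[0,-0.064,0.06,0.012,0],[0,-0.064,0.12,0.012,0],[0,-0.064,0.18,0.012,0],[0,-0.064,0.22,0.012,0],[0,-0.064,0.22,0.012,0]]'; python3 -c "from h import *;rep()
b=lambda t:(round(-72*np.cos(t)+128*np.sin(t),1),round(145+128*np.cos(t)+72*np.sin(t),1))
for t in np.arange(0,2.2,.2):print(round(t,1),b(t))"
```

```text
time_s: 9.57
eef_pos: [0.4299, -0.1316, 0.2633]
eef_rot: [0.996, 0.091, 0.001, -0.0]
wrist_force: [0.6, 1.2, 0.8]
finger_gap: -0.0002
gripper_force: 0.0
9.57 rackTCP mm [-126.2 -114.   263.3] toolx yaw err -0.0067 rack F [0.84 1.06 0.82]
0.0 (np.float64(-72.0), np.float64(273.0))
0.2 (np.float64(-45.1), np.float64(284.8))
0.4 (np.float64(-16.5), np.float64(290.9))
0.6 (np.float64(12.9), np.float64(291.3))
0.8 (np.float64(41.7), np.float64(285.8))
1.0 (np.float64(68.8), np.float64(274.7))
1.2 (np.float64(93.2), np.float64(258.5))
1.4 (np.float64(113.9), np.float64(237.7))
1.6 (np.float64(130.0), np.float64(213.2))
1.8 (np.float64(141.0), np.float64(186.0))
2.0 (np.float64(146.4), np.float64(157.2))
```

```bash
python3 inch.py '[[0,0.036,-0.004,-0.005,0],[0,0.051,-0.004,-0.009,0],[0,0.064,-0.004,-0.013,0],[0,0.081,-0.004,-0.017,0],[0,0.093,-0.004,-0.020,0],[0,0.106,-0.004,-0.021,0],[0,0.122,-0.004,-0.021,0],[0,0.136,-0.004,-0.020,0]]'; python3 - <<'E'
from h import *
rep()
f=camrig.grab_frame('side'); cv2.imwrite('pics/s2.png',cv2.resize(f['image'][90:310,110:370,::-1],None,fx=2.5,fy=2.5))
E
```

```text
time_s: 10.58
eef_pos: [0.5634, -0.0986, 0.2834]
eef_rot: [0.996, 0.094, 0.0, 0.0]
wrist_force: [-0.8, -0.4, -0.1]
finger_gap: 0.0002
gripper_force: 0.5
10.57 rackTCP mm [  11.2 -106.6  283.4] toolx yaw err -0.0007 rack F [-0.87 -0.22 -0.1 ]
```

View pics/s2.png

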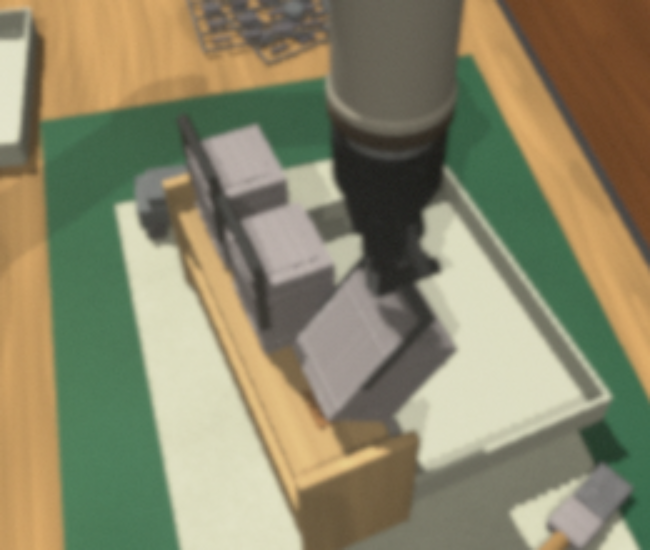

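```bash
python3 - <<'E'
from h import *
f=camrig.grab_frame('side')
t=np.arange
b=lambda th,y:O+M.T@(np.array([-72*np.cos(th)+128*np.sin(th),y,145+128*np.cos(th)+72*np.sin(th)])/1e3)
for th in(.5,.7,.9): print(th,((proj(f,[b(th,-70),b(th,-150)])-[110,90])*2.5).round())
rep(); s=ctrl.state(); print(((proj(f,[s['eef_pos']])-[110,90])*2.5).round())
i=f['image'][170:270,210:310,::-1]; cv2.imwrite('pics/s3.png',cv2.resize(i,None,fx=6,fy=6,interpolation=cv2.INTER_CUBIC))
E
```

```text
0.5 [[348. 253.]
 [392. 329.]]
0.7 [[381. 243.]
 [427. 317.]]
0.9 [[411. 239.]
 [458. 311.]]
10.68 rackTCP mm [  11.6 -106.   283. ] toolx yaw err 0.0003 rack F [-0.93 -0.26 -0.06]
[[382. 287.]]
```

View pics/s3.png

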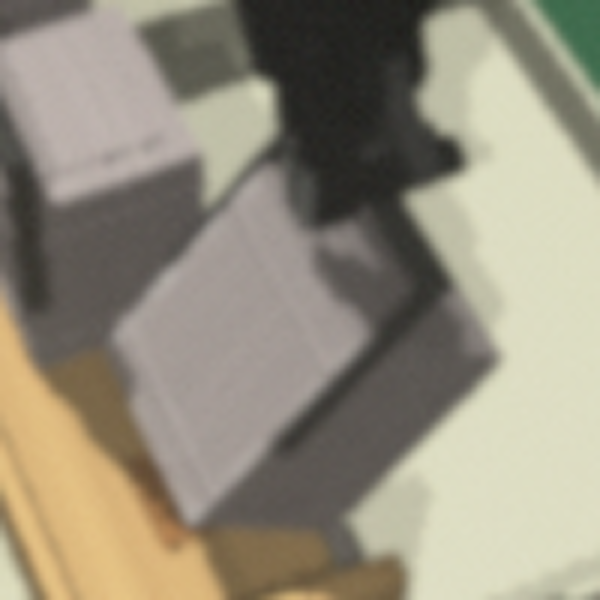

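The bar's right end is at about (440,280) in the crop, which puts the tilt near 0.72 rad, and the fingers are behind the bar. Now I'll follow it over the arc and hold it down.

```bash
python3 inch.py '[[0,0.015,0.004,0.002,0],[0,0.045,0.004,0.010,0],[0,0.068,0.004,0.020,0],[0,0.091,0.004,0.040,0],[0,0.110,0.004,0.064,0],[0,0.124,0.004,0.090,0],[0,0.135,0.004,0.119,0],[0,0.137,0.004,0.134,0]]'; python3 inch.py '[[0,0,0,0,0],[0,0,0,0,0],[0,0,0,0,0],[0,0,0,0,0],[0,0,0,0,0],[0,0,0,0,0],[0,0,0,0,0],[0,0,0,0,0]]'; python3 - <<'E'
from h import *
rep()
f=camrig.grab_frame('side'); cv2.imwrite('pics/s4.png',cv2.resize(f['image'][90:310,110:370,::-1],None,fx=2.5,fy=2.5))
E
```

```text
time_s: 11.68
eef_pos: [0.6974, -0.0769, 0.1469]
eef_rot: [0.996, 0.094, -0.001, -0.0]
wrist_force: [0.5, 0.2, 0.6]
finger_gap: -0.0001
gripper_force: 0.0
time_s: 12.68
eef_pos: [0.6974, -0.0772, 0.1492]
eef_rot: [0.996, 0.094, -0.0, 0.0]
wrist_force: [-0.1, -0.1, 0.1]
finger_gap: 0.0001
gripper_force: 0.2
12.68 rackTCP mm [ 146.8 -110.6  149.2] toolx yaw err -0.0007 rack F [-0.11 -0.05  0.14]
```

View pics/s4.png

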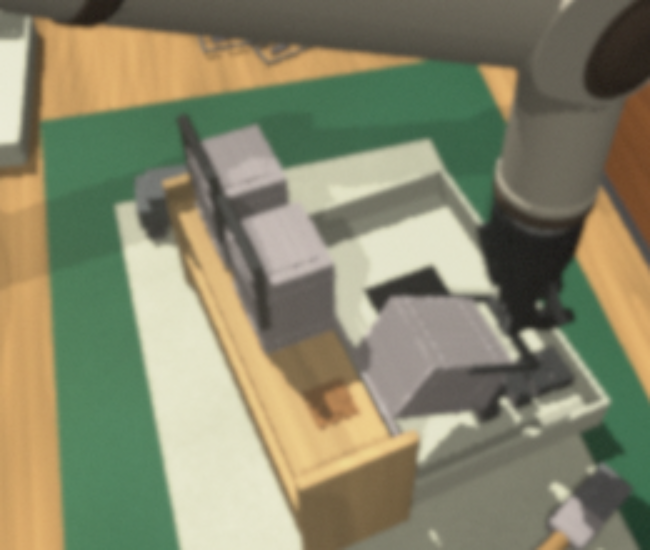

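The tin is right over with the fingers on its bar at about (525,330), and castings are in the tray near (550,380). I'll hold for another 3 s.

```bash
for i in 1 2 3; do python3 inch.py '[[0,0,0,0,0],[0,0,0,0,0],[0,0,0,0,0],[0,0,0,0,0],[0,0,0,0,0],[0,0,0,0,0],[0,0,0,0,0],[0,0,0,0,0]]' >/dev/null; done; python3 - <<'E'
from h import *
feel(10)
f=camrig.grab_frame('top'); cv2.imwrite('pics/t5.png',cv2.resize(f['image'][110:250,160:340,::-1],None,fx=4,fy=4))
E
```

```text
meanF rack [ 0.05 -0.07  0.43] sd [0.33 0.54 0.42]
16.23 rackTCP mm [ 146.8 -110.6  149.3] toolx yaw err -0.0006 rack F [-0.17 -0.29  0.29]
```

View pics/t5.png

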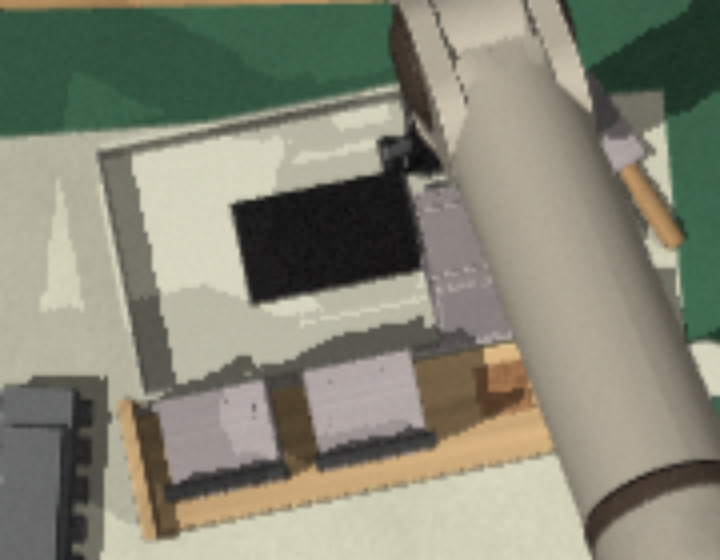

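The arm hides the tin in this view. The black patch is a printed pad on the tray floor. I'll measure how far the tray has sunk from how far its corners have moved in the side view.

```bash
cat >> h.py <<'E'
def sink():
    f=camrig.grab_frame('side'); a=cv2.imread('pics/side0.png')[:,:,::-1]; b=f['image']
    for P in((228,178),(228,-178),(180,-178),(228,90)):
        w=O+M.T@(np.array([P[0],P[1],67])/1e3); p,q=proj(f,[w,w-[0,0,.00882]])
        x,y=p.round().astype(int); T=a[y-8:y+9,x-8:x+9]
        best=[]
        S=b[y-14:y+15,x-14:x+15]; r=cv2.matchTemplate(S.copy(),T.copy(),cv2.TM_CCOEFF_NORMED)
        _,m,_,l=cv2.minMaxLoc(r); l=list(l); s=[]
        for ax in(0,1):
            g=(r[l[1],l[0]-1:l[0]+2] if ax==0 else r[l[1]-1:l[1]+2,l[0]]) if 0<l[ax]<12 else [0,1,0]
            s.append(l[ax]-6+(g[0]-g[2])/(2*(g[0]-2*g[1]+g[2])))
        print(P,p.round(),'shift',np.round(s,2),'score',round(m,2),'expected for 6',(q-p).round(2))
E
python3 -c "from h import *;sink()"
```

```text
(228, 178) [283. 156.] shift [0.07 2.03] score 0.98 expected for 6 [-0.23  2.04]
(228, -178) [351. 249.] shift [-0.74  1.71] score 0.98 expected for 6 [-0.79  1.77]
(180, -178) [334. 256.] shift [0.82 1.65] score 0.84 expected for 6 [-0.68  1.74]
(228, 90) [298. 175.] shift [-3.86 -3.12] score 0.95 expected for 6 [-0.33  2.  ]
```

The corners have shifted 2.03 px and 1.71 px, against 2.04 and 1.77 expected for six castings, so the tin is empty. I'll guide it back upright along the same arc.

```bash
python3 inch.py '[[0,-0.001,0,-0.015,0],[0,-0.013,0,-0.044,0],[0,-0.027,0,-0.070,0],[0,-0.046,0,-0.094,0],[0,-0.069,0,-0.114,0],[0,-0.092,0,-0.124,0],[0,-0.122,0,-0.131,0],[0,-0.137,0,-0.134,0]]'; python3 inch.py '[[0,-0.015,0,0,0],[0,-0.035,0,0,0],[0,-0.055,0,0.004,0],[0,-0.075,0,0.01,0],[0,-0.09,0,0.014,0],[0,-0.106,0,0.018,0],[0,-0.14,0,0.02,0],[0,-0.18,0,0,0]]'; python3 inch.py '[[0,-0.02,0,-0.05,0],[0,-0.02,0.06,-0.08,0],[0,-0.02,0.12,-0.08,0],[0,-0.02,0.18,-0.08,0],[0,-0.04,0.24,-0.08,0],[0,-0.06,0.3,-0.08,0],[0,-0.06,0.3,-0.08,0]]'; python3 - <<'E'
from h import *
rep();sink()
f=camrig.grab_frame('top'); cv2.imwrite('pics/t6.png',cv2.resize(f['image'][110:270,150:350,::-1],None,fx=3.7,fy=3.7))
E
```

```text
time_s: 17.32
eef_pos: [0.5622, -0.103, 0.2848]
eef_rot: [0.996, 0.094, 0.001, 0.001]
wrist_force: [-0.2, -0.0, 0.2]
finger_gap: 0.0
gripper_force: 0.0
time_s: 18.32
eef_pos: [0.3842, -0.1359, 0.2822]
eef_rot: [0.996, 0.094, -0.001, -0.002]
wrist_force: [-0.4, -0.0, 0.8]
finger_gap: 0.0001
gripper_force: 0.0
time_s: 19.2
eef_pos: [0.3796, -0.4478, 0.3614]
eef_rot: [0.996, 0.09, -0.001, -0.001]
wrist_force: [0.1, -0.1, -0.2]
finger_gap: 0.0002
gripper_force: 0.0
19.2 rackTCP mm [-234.8 -415.2  361.4] toolx yaw err -0.0092 rack F [ 0.08 -0.07 -0.15]
(228, 178) [283. 156.] shift [0.34 1.78] score 0.98 expected for 6 [-0.23  2.04]
(228, -178) [351. 249.] shift [-0.73  1.72] score 0.98 expected for 6 [-0.79  1.77]
(180, -178) [334. 256.] shift [0.31 2.29] score 0.93 expected for 6 [-0.68  1.74]
(228, 90) [298. 175.] shift [-1.04  1.04] score 1.0 expected for 6 [-0.33  2.  ]
```

View pics/t6.png

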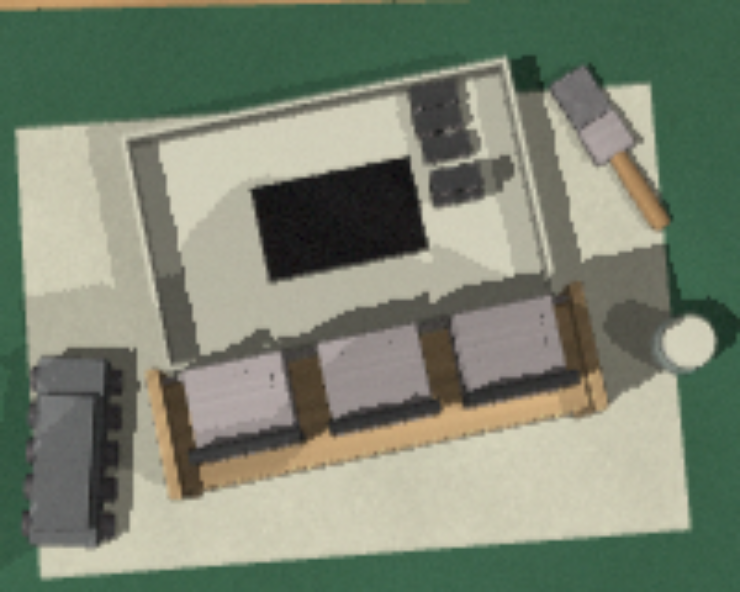

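Ten pictures viewed, so no more. All three tins are upright, and the hull at (75,455), the jar at (690,343) and the brush are where they were. The castings sit at the tray's right end, around (445,145). I'll check the count numerically using ECC on the rim corners and the dark area in the tray.

```bash
python3 - <<'E'
from h import *
a=cv2.imread('pics/side0.png',0)
fs=[camrig.grab_frame('side') for _ in range(6)]; f=fs[0]
b=np.mean([cv2.cvtColor(g['image'],cv2.COLOR_RGB2GRAY) for g in fs],0).astype(np.float32)
A=a.astype(np.float32)
for P in((228,178),(228,150),(228,-178),(226,-165)):
    w=O+M.T@(np.array([*P,67])/1e3); p,q=proj(f,[w,w-[0,0,.00882]]); x,y=p.round().astype(int)
    for h in(7,10):
        T=A[y-h:y+h+1,x-h:x+h+1]; W=np.float32([[1,0,x-h],[0,1,y-h+1.5]])
        _,W=cv2.findTransformECC(T,b,W,cv2.MOTION_TRANSLATION,(3,200,1e-6),None,1)
        d=W[:,2]-[x-h,y-h]; print(P,h,d.round(2),'n6 dir',(q-p).round(2),'n=%.2f'%(6*d@(q-p)/((q-p)@(q-p))))
t=camrig.grab_frame('top'); res=4 # mm per px, rectified at casting top
g=cv2.cvtColor(t['image'],cv2.COLOR_RGB2GRAY).astype(np.float32)
X,Y=np.meshgrid(np.arange(232,100,-4),np.arange(-70,-182,-3.))
P=O+np.stack([X,Y,np.full_like(X,38)],-1).reshape(-1,3)/1e3@M
m=proj(t,P).reshape(*X.shape,2).astype(np.float32)
z=cv2.remap(g,m[...,0],m[...,1],1)
print('rows: y -70..-180 step3; cols: x 232..104 step4')
for r in z: print(''.join('%3d'%(v/2.56) for v in r))
E
```

```text
(228, 178) 7 [0.34 1.89] n6 dir [-0.23  2.04] n=5.38
(228, 178) 10 [0.17 1.7 ] n6 dir [-0.23  2.04] n=4.90
(228, 150) 7 [-0.26  2.1 ] n6 dir [-0.26  2.03] n=6.21
(228, 150) 10 [-0.12  2.05] n6 dir [-0.26  2.03] n=6.02
(228, -178) 7 [-0.73  1.71] n6 dir [-0.79  1.77] n=5.78
(228, -178) 10 [-0.71  1.77] n6 dir [-0.79  1.77] n=5.90
(226, -165) 7 [-0.63  1.89] n6 dir [-0.76  1.78] n=6.14
(226, -165) 10 [-0.24  2.35] n6 dir [-0.76  1.78] n=6.98
rows: y -70..-180 step3; cols: x 232..104 step4
 40 62 79 79 79 77 75 79 79 78 79 79 78 79 80 68 26  9  8  9  9 10  9  9  9 10  9 11 10 13 13 10  9
 40 60 75 73 76 71 70 73 71 73 77 76 77 79 76 66 26 22 29 36 26 22 29 21 19 21 24 27 26 31 39 47 41
 40 55 68 69 70 68 69 69 69 68 71 73 70 70 68 66 55 65 68 63 57 64 65 48 53 64 58 53 64 75 79 77 71
 39 52 69 68 68 68 68 68 69 68 69 69 68 68 68 68 68 68 69 69 68 69 69 68 68 69 68 73 79 79 80 79 79
 37 51 66 66 67 68 68 63 58 64 67 64 64 68 67 68 68 69 69 68 68 68 68 68 69 69 69 69 77 79 78 79 80
 35 41 45 51 55 48 40 35 37 40 35 40 49 60 60 67 60 55 56 66 68 68 68 67 56 51 48 54 61 74 79 80 80
 33 28 3
[... 2491 characters left out ...]

 38 50 67 68 68 68 68 68 67 69 69 68 68 68 68 68 68 69 68 67 57 32 34 33 32 40 68 69 68 69 68 68 68
 36 46 64 68 68 68 68 68 67 68 68 69 68 68 68 68 68 68 67 68 66 58 53 41 50 61 69 68 68 68 68 68 68
 35 45 63 68 66 68 68 68 63 65 68 68 65 68 68 68 63 65 68 67 63 68 67 66 62 66 68 66 62 69 68 67 64
 33 44 56 59 57 59 58 57 49 56 56 56 57 59 57 56 49 55 55 55 52 56 54 55 49 55 54 55 51 57 53 57 54
 41 47 54 53 46 50 55 50 46 50 53 51 46 51 56 54 46 52 53 51 47 52 55 54 49 54 56 54 50 54 56 53 50
 70 64 66 67 69 66 66 67 71 64 66 68 71 66 67 70 74 69 67 70 72 67 68 71 76 70 70 73 77 69 69 72 78
 62 72 70 60 60 69 70 68 67 69 70 67 66 68 71 67 66 69 69 66 65 67 68 66 65 68 68 65 64 67 67 65 64
```

```bash
python3 -c "from plant import ctrl, camrig;print(ctrl.hand_in())"
```

```text
the job is handed in; nothing more can be done
None
```

I've handed the job in: the right tin was the full one (about 2.3 N against about 1.4 N for the other two), and I tipped it into the tray and let it come back upright. The tray sank about as far as six castings should sink it. I only tipped the other two tins about 0.2 rad to feel them, and left the model, paint jar and brush alone.

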